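# Put the tomatoes away in the click-latched box

## Robot

A 6-joint arm with a two-finger parallel gripper is mounted at the origin on the work surface. World frame = base frame: x ahead of the robot, y to its left, z up, the work surface at z = 0. Lengths are in m, angles in rad, forces in N, time in s.
With the tool pointing down it reaches from about 0.375 to 0.925 m from the base axis. Payload 5.7 kg.
Tool frame: the origin (TCP) lies at the very end of the fingers, on their centre line; the grasp point (between the pads) lies 19 mm behind it; z points along the fingers, y is the line along which they close (so a half turn about z gives the same grasp; the last joint's range is limited). The gripper opens to 85 mm and grips with 20 to 120 N. Pads are 22 mm wide; open, the fingers measure 114 mm over their backs; the gripper's body (76 mm by 85 mm) begins 54 mm behind the grasp point. The pads swing forward as they close: fully open they stand 13 mm farther back than shut.
Start: joints at [-1.398, 0.359, 1.51, -0, 1.272, -0.115], TCP at [0.17, -0.575, 0.231] pointing down, gripper open.
Joint ranges: [-2.97, 2.97], [-1.01, 2.36], [0.21, 2.38], [-0.96, 4.11], [0.2, 2.71], [-2.98, 2.98]. Speed limits (rad/s): [2.39, 2.39, 3.14, 3.14, 3.14, 3.14].

## Interface

Orientations are given as [roll, pitch, yaw] about the fixed x, y, z axes, in that order (R = Rz(yaw) Ry(pitch) Rx(roll)).
In Python, from rig import * gives the robot as it stands.
- The arm moves only by the tool servo_tool, never from a script. Its argument "plan" is a list of rows, each a list of 3 entries, a list of its own where there are three numbers: the closure, from -1 (fully open) to 1 (shut), then the shift along the tool's x, y, z in units of 30 mm (1.0 is 30 mm), then the turn about the tool's z in units of 8 degrees (1.0 is 8 degrees). In form: [[gripper, [tx, ty, tz], twist], ...]. A call has 1 to 8 rows; each row is the pose to reach, as a shift and turn from the pose commanded when the call began, along the tool's axes at that moment; what a row does not reach only later rows make up. A row lasts 1/10 s, in which the tool goes at most 50 mm and 8.59 degrees, less where a joint would pass 70% of its speed; a pose out of reach is approached as far as the arm can. A call with a gripper value outside its range is refused whole. The fingers move at their own pace and stop on an object; "force" is the grip in N (left out, the last holds). Time passes only in rows, so rows that repeat a pose let the fingers close. It gives the time, the measured TCP pose, the force, the opening and the grip force at its end, in the units of the state.
- get_obs(): the state, without advancing time (a new reading comes with each control period).
- read_camera(name): name is "scene" or "top" or "wrist"; returns the picture (420x560x3 uint8, blue, green, red); there is no depth.
- camera_model(name): a dict with "K" (3x3 intrinsics, pixels), "distortion" ([k1, k2, p1, p2, k3] as OpenCV has them; the pictures are not rectified), "world_to_cam" (4x4, takes a point from world to camera coordinates). Camera axes: x right, y down, z forward; pixel columns grow to the right and rows downward; lengths in m; the calibration is good to about 2 mm. A picture is of the moment at which its call begins: read the wrist's pose just before it. camera_model takes no time and is no camera call; for the wrist camera it gives the pose at the moment of the call.
- finish_job(): hands the job in; it is judged then, once.
The state is a dict: "time_s": time; "joints": joint angles; "qd": joint speeds; "effort": joint torques, N m; "tool_pos": TCP position; "orientation": TCP orientation; "ft_force": force on the tool from outside, world axes, zero at the start; "moment": the same for the moment, N m; "width": finger opening in m; "grasp_force": force on a finger pad.
Only numpy, scipy, OpenCV 4.12 (cv2) and the standard library are available. Lean on these libraries where they do the work, as an engineer would, in place of code of your own. Each camera call takes 0.05 s, during which the arm holds its last target. There are 200 camera calls.

## Task

Put the ripe tomatoes away: turn the latch knob on the green box until it clicks open, slide the lid all the way back, and lower every tomato on the round tray gently down into the box, never dropping one in from a height or pressing it hard against the box. When they are all in, slide the lid fully shut and turn the knob back until it clicks locked. Leave the jars and the scoop where they are.

Things in the scene. Friction and masses are not known exactly. Their poses are not given: they have to be found in the camera images.
- crate: green plastic stacking box, fixed: outside 250 (x) x 190 (y) x 90 mm high, walls and floor 5 mm (inside 240 x 180, 85 deep); origin at the centre of its underside, z up. A white sliding lid lies on its rim; two rails on feet carry the lid when slid out beyond the box's +y side. A steel keeper lug stands on its +x edge, its top 111 mm high
- lid (a joint): travel of the lid (white slab 8 mm thick, top 98 mm above the counter) along the box's +y axis, m: 0 = fully shut, 0.185 = fully open, the whole box then uncovered. It stays where it is left (about 2 N to move); slide it by the latch knob
- latch (a joint): angle of the latch knob, rad, growing clockwise seen from above: 0 = locked (its steel tongue points along the box's +x axis behind the keeper lug, so the lid cannot slide), 1.3 = open (tongue clear of the lug). A spring detent stands half way (0.65 rad, peak torque about 0.2 N m): turned past it, the knob snaps on to the other end
- latch_grip (a point): grip point of the latch knob on its turning axis, 24 mm above the lid's top. The knob is a black upright bar 50 mm long, 14 mm thick, rising 6 to 36 mm above the lid; x axis along the bar towards the tongue (reaches 90 mm from the axis, 2 to 7 mm above the lid); z up. Lid shut: 50 mm from the box's centre along the box's +x; it travels with the lid
- susan: lazy susan: round white tray, fixed, 300 mm across; its top face is 12 mm above the counter inside a thin rim (4 mm thick) 22 mm high; origin at the centre of its underside
- tomato1: a ripe tomato, round and slightly flattened, 54 mm across and 44 mm high with a flat foot 32 mm across, about 90 g; origin at its centre, 22 mm above its foot. Three or four tomatoes are there at the start, on the round tray; the others are absent (None)
- tomato2: a ripe tomato, round and slightly flattened, 54 mm across and 44 mm high with a flat foot 32 mm across, about 90 g; origin at its centre, 22 mm above its foot. Three or four tomatoes are there at the start, on the round tray; the others are absent (None)
- tomato3: a ripe tomato, round and slightly flattened, 54 mm across and 44 mm high with a flat foot 32 mm across, about 90 g; origin at its centre, 22 mm above its foot. Three or four tomatoes are there at the start, on the round tray; the others are absent (None)
- tomato4: a ripe tomato, round and slightly flattened, 54 mm across and 44 mm high with a flat foot 32 mm across, about 90 g; origin at its centre, 22 mm above its foot. Three or four tomatoes are there at the start, on the round tray; the others are absent (None)
- tomato5: a ripe tomato, round and slightly flattened, 54 mm across and 44 mm high with a flat foot 32 mm across, about 90 g; origin at its centre, 22 mm above its foot. Three or four tomatoes are there at the start, on the round tray; the others are absent (None)
- jar1: a closed glass jar with a steel cap, 58 mm across, 70 mm high, standing on the round tray at the side away from the robot; origin under its centre; leave it alone
- jar2: a closed glass jar with a steel cap, 58 mm across, 70 mm high, standing on the round tray at the side away from the robot; origin under its centre; leave it alone
- scoop: aluminium scoop lying on the counter beyond the work, 175 mm long, 46 mm wide; origin on the counter under its middle, x along it towards the open mouth; leave it alone
There are look-alikes about, which are no part of the job. Leave any pink look-alike of the tomato3 alone.

How it is judged:
By the outcome, as a careful person would: the job done as asked, in the order asked, and still so for the second after the job is handed in, with the robot touching nothing.
Of tomato1, tomato2, tomato3, tomato4, tomato5 only 3 to 4 are there at a start; the rules pass over those that are not, and their reading is None.
At some moment in a run one of tomato1, tomato2, tomato3, tomato4, tomato5 may be knocked a few centimetres aside while the robot is not near it.
It also fails if it takes over 208 s, if anything falls off the work surface, if the arm or the gripper's body presses on something with over 40 N, if the wrist force passes 120 N, or if a joint passes its speed limit or range.

## Working session

There is one attempt and no reset: what is moved stays moved. The work goes in short steps, Python scripts to look and compute and a tool call to move; the robot and the scene stay as the last step left them, time stands still between calls to the robot, and variables do not carry over. Pictures are saved under pics/ and viewed, at most 14 in all, crops included, and the job is handed in when it is done.

Besides the shell and the picture viewer there is one more tool, called after "Emit:" as name(argument=value, ...) on one line, values as JSON. servo_tool: Moves the arm, as the interface text tells. Its arguments: {"type":"object","properties":{"plan":{"type":"array","items":{"type":"array"}},"force":{"type":"number"}},"required":["plan"]}

```bash
mkdir -p pics; ls; python3 - <<'E'
from rig import *
import cv2
o=get_obs();print(o)
for n in("scene","top"):
    cv2.imwrite(f"pics/{n}0.png",read_camera(n))
E
```

```text
pics
{'time_s': 0.0, 'joints': array([-1.39809498e+00,  3.59491781e-01,  1.51145655e+00,  1.40932109e-05,
        1.27251394e+00, -1.15090547e-01]), 'qd': array([-1.02201299e-03, -2.30913429e-04, -6.19714783e-04,  2.10623689e-03,
       -1.83544751e-03,  6.65570458e-05]), 'effort': array([-1.80949060e-03, -5.27627206e+01, -2.78625119e+01, -2.65781418e-04,
        1.31826417e-02,  8.15328434e-06]), 'tool_pos': array([ 0.17018363, -0.57463111,  0.23045229]), 'orientation': array([-3.13973695e+00, -2.28074832e-04,  2.87787530e-01]), 'ft_force': array([-0.85895336,  1.15203688, -0.40072334]), 'moment': array([ 0.03634524,  0.0355351 , -0.00208075]), 'grasp_force': 0.0, 'width': 0.08550769277944627}
```

View pics/top0.png

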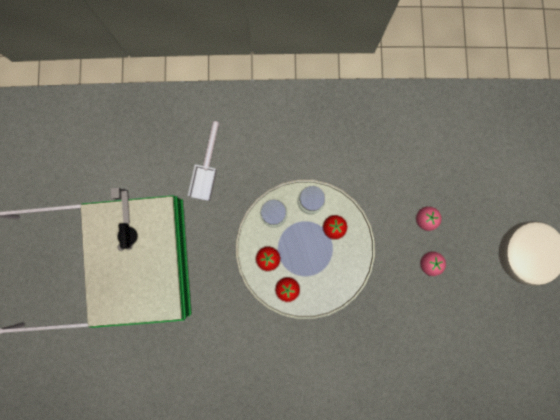

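View pics/scene0.png

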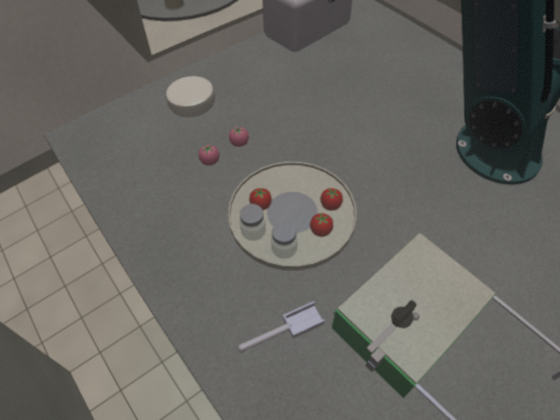

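The top view shows three red tomatoes on the tray, at (335,227), (268,259) and (288,290). The two pink ones at (429,218) and (433,264) are off the tray, so they are the look-alikes. The crate is centred near (133,262), with the knob bar at about (125,237) and its tongue pointing up. I'll confirm these in a crop and measure.

```bash
cat > h.py <<'E'
from rig import *
import cv2, numpy as np
def ray(cm,uv):
    K=np.array(cm["K"]);d=np.array(cm["distortion"]);T=np.array(cm["world_to_cam"])
    p=cv2.undistortPoints(np.array([[uv]],float),K,d)[0,0]
    R=T[:3,:3];return -R.T@T[:3,3],R.T@np.array([p[0],p[1],1])
def px2w(name,uv,z,cm=None):
    c,r=ray(cm or camera_model(name),uv);return c+r*(z-c[2])/r[2]
def w2px(name,P,cm=None):
    cm=cm or camera_model(name);T=np.array(cm["world_to_cam"])
    return cv2.projectPoints(np.atleast_2d(P).astype(float),cv2.Rodrigues(T[:3,:3])[0],T[:3,3],np.array(cm["K"]),np.array(cm["distortion"]))[0][:,0]
def reds(im):
    h=cv2.cvtColor(im,cv2.COLOR_BGR2HSV)
    m=(((h[...,0]<8)|(h[...,0]>174))&(h[...,1]>190)&(h[...,2]>60)).astype(np.uint8)
    m=cv2.morphologyEx(m,cv2.MORPH_CLOSE,np.ones((9,9),np.uint8))
    n,l,s,c=cv2.connectedComponentsWithStats(m)
    return [(c[i].round(1),s[i,2:5]) for i in range(1,n) if s[i,4]>60]
def toms():
    im=read_camera("top");out=[]
    for c,s in reds(im):
        out.append((px2w("top",c,0.032).round(4),c,s))
    return im,out
E
python3 - <<'E'
from h import *
im,t=toms()
for x in t:print(x)
a=cv2.resize(im[180:340,75:195],None,fx=3.6,fy=3.6,interpolation=cv2.INTER_CUBIC)
b=cv2.resize(im[180:340,230:375],None,fx=2.5,fy=2.5,interpolation=cv2.INTER_CUBIC)
cv2.imwrite("pics/c1.png",np.hstack([a,np.pad(b,((0,a.shape[0]-b.shape[0]),(0,0),(0,0)))])[:, :800])
print(px2w("top",(306,249),0.012), w2px("top",[[0.5,0,0],[.6,0,0],[.5,.1,0]]))
c=camera_model("top");print(c["K"],c["distortion"],ray(c,(280,210)))
E
```

```text
(array([ 0.6136, -0.2465,  0.032 ]), array([334.7, 226.7]), array([ 22,  22, 393], dtype=int32))
(array([ 0.5483, -0.1026,  0.032 ]), array([267.7, 258.4]), array([ 23,  23, 401], dtype=int32))
(array([ 0.483 , -0.1433,  0.032 ]), array([287.3, 289.1]), array([ 23,  23, 403], dtype=int32))
[ 0.56696561 -0.18545348  0.012     ] [[221.50242474 280.85038173]
 [221.21853477 235.15731942]
 [176.0391765  281.36116585]]
[[455.48272915   0.         281.78396482]
 [  0.         455.48272915 213.27461492]
 [  0.           0.           1.        ]] [-0.06821729  0.          0.          0.          0.        ] (array([ 0.56931928, -0.12978319,  1.00294938]), array([ 8.38642068e-02, -4.62420645e-04, -9.96510717e-01]))
```

View pics/c1.png

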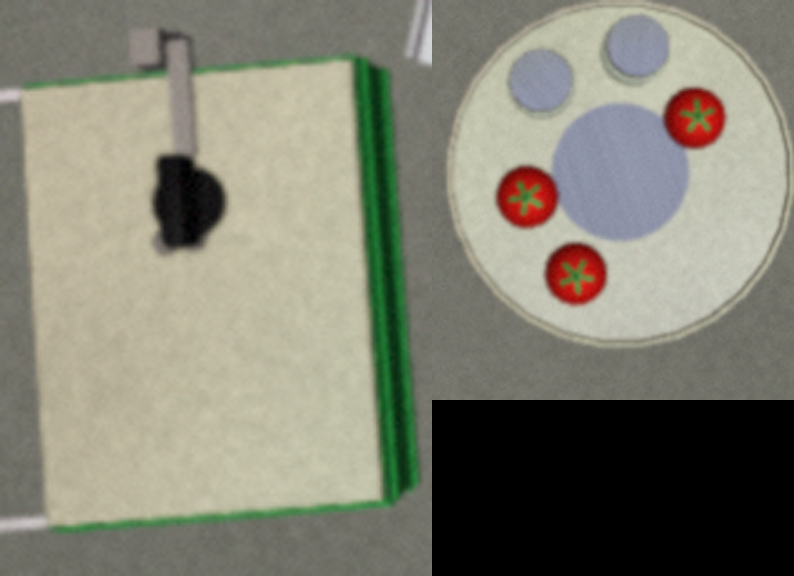

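The crop shows only the three red tomatoes on the tray. The lid corners (crop pixels) are (22,88), (355,60), (382,500) and (48,527); the bar top is centred at about (176,201).

```bash
python3 - <<'E'
from h import *
f=lambda u,v,z:px2w("top",(u/3.6+75-.36,v/3.6+180-.36),z)
P=[f(u,v,.098) for u,v in((22,88),(355,60),(382,500),(48,527))]
print(np.round(P,4));print([np.linalg.norm(P[i]-P[(i+1)%4]).round(4) for i in range(4)])
c=np.mean(P,0);ex=(P[0]+P[1]-P[2]-P[3]);ex/=np.linalg.norm(ex)
yaw=np.arctan2(ex[1],ex[0]);print("centre",c,"yaw",yaw,np.degrees(yaw),"knob pred",c+.05*ex)
print("knob bar top",f(176,201,.134),"base",f(190,201,.104))
print("tongue dir",f(177,40,.102),f(183,155,.102))
k=c+.05*ex;k[2]=.122;print(w2px("scene",k))
print(camera_model("wrist")["world_to_cam"])
E
```

```text
[[0.6633 0.2722 0.098 ]
 [0.6761 0.0834 0.098 ]
 [0.4338 0.0684 0.098 ]
 [0.4198 0.2545 0.098 ]]
[np.float64(0.1893), np.float64(0.2428), np.float64(0.1866), np.float64(0.2442)]
centre [0.54827125 0.16964944 0.098     ] yaw 0.0672199450546539 3.851419150732958 knob pred [0.59815833 0.17300791 0.098     ]
knob bar top [0.59773219 0.17101359 0.134     ] base [0.59861737 0.17355365 0.104     ]
tongue dir [0.68845252 0.18262082 0.102     ] [0.6242122  0.17841782 0.102     ]
[[403.76730472 312.32325249]]
[[ 0.28336746 -0.95900992 -0.00169065 -0.5990959 ]
 [-0.92376329 -0.27342553  0.26814149 -0.0340342 ]
 [-0.25761262 -0.07442081 -0.96337806  0.37992349]
 [ 0.          0.          0.          1.        ]]
```

```bash
cat >> h.py <<'E'
from scipy.spatial.transform import Rotation as Ro
def go(p,yaw=None):
    o=get_obs();R=Ro.from_euler("xyz",o["orientation"]);s=R.inv().apply(np.array(p)-o["tool_pos"])/.03
    y=o["orientation"][2];d=0 if yaw is None else (y-yaw)
    print("t",round(o["time_s"],2),"pos",o["tool_pos"].round(4),"rpy",o["orientation"].round(3),"q6",o["joints"][5].round(2),"w",round(o["width"],4),"| shift",s.round(2),"twist",round(np.degrees(d)/8,2))
E
python3 -c "
from h import *
go([.598,.172,.2],.067+np.pi)"
```

```text
t 0.15 pos [ 0.1702 -0.5748  0.2306] rpy [-3.14  -0.     0.288] q6 -0.12 w 0.0855 | shift [ 20.74 -19.82   1.05] twist -20.92
```

Emit:
servo_tool(plan=[[-1,[20.7,-19.8,1],-8],[-1,[20.7,-19.8,1],-8],[-1,[20.7,-19.8,1],-8],[-1,[20.7,-19.8,1],-8],[-1,[20.7,-19.8,1],-8],[-1,[20.7,-19.8,1],-8],[-1,[20.7,-19.8,1],-8],[-1,[20.7,-19.8,1],-8]])

```text
time_s: 0.95
tool_pos: [0.3694, -0.2265, 0.2173]
orientation: [3.141, -0.0, 1.409]
ft_force: [1.1, -1.0, 0.5]
width: 0.0856
grasp_force: 0.0
```

```bash
python3 -c "
from h import *
go([.598,.172,.2],.067+np.pi)"
```

```text
t 0.95 pos [ 0.3694 -0.2265  0.2173] rpy [ 3.141 -0.     1.409] q6 -0.55 w 0.0856 | shift [14.33  5.39  0.58] twist -12.89
```

Emit:
servo_tool(plan=[[-1,[14.3,5.4,0.5],-8],[-1,[14.3,5.4,0.5],-8],[-1,[14.3,5.4,0.5],-8],[-1,[14.3,5.4,0.5],-8],[-1,[14.3,5.4,0.5],-8],[-1,[14.3,5.4,0.5],-8],[-1,[14.3,5.4,0.5],-8],[-1,[14.3,5.4,0.5],-8]])

```text
time_s: 1.75
tool_pos: [0.5705, 0.1193, 0.204]
orientation: [-3.141, -0.0, 2.527]
ft_force: [1.0, -1.1, 0.5]
width: 0.0857
grasp_force: 0.0
```

```bash
python3 -c "
from h import *
go([.598,.172,.2],.067+np.pi)"
```

```text
t 1.75 pos [0.5705 0.1193 0.204 ] rpy [-3.141 -0.     2.527] q6 -0.87 w 0.0857 | shift [0.26 1.96 0.13] twist -4.88
```

Emit:
servo_tool(plan=[[-1,[0.26,1.96,0.1],-4.9],[-1,[0.26,1.96,0.1],-4.9],[-1,[0.26,1.96,0.1],-4.9],[-1,[0.26,1.96,0.1],-4.9],[-1,[0.26,1.96,0.1],-4.9],[-1,[0.26,1.96,0.1],-4.9],[-1,[0.26,1.96,0.1],-4.9],[-1,[0.26,1.96,0.1],-4.9]])

```text
time_s: 2.55
tool_pos: [0.5977, 0.1695, 0.2012]
orientation: [3.141, -0.0, -3.079]
ft_force: [-0.5, -1.0, -0.4]
width: 0.0855
grasp_force: 0.0
```

```bash
python3 -c "
from h import *
go([.598,.172,.108],.067+np.pi)
cv2.imwrite('pics/w1.png',read_camera('wrist'))
print(w2px('wrist',[[.598,.172,.134],[.6229,.1737,.134],[.573,.1703,.134]]))"
```

```text
t 2.55 pos [0.5977 0.1695 0.2012] rpy [ 3.141 -0.    -3.079] q6 -1.47 w 0.0855 | shift [-0.02  0.08  3.11] twist -45.03
[[286.6532183  218.76464463]
 [286.75319317 253.04902387]
 [286.55213096 182.12119627]]
```

View pics/w1.png

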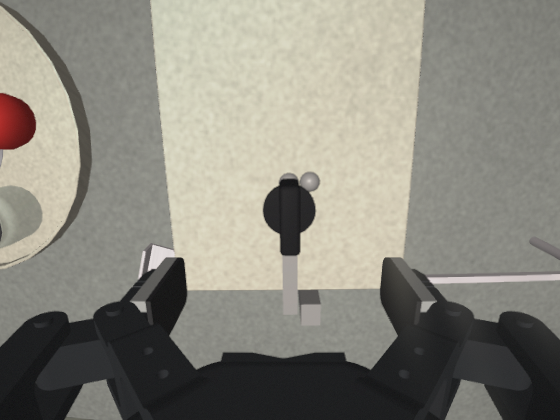

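The wrist view shows the bar from (289,180) to (290,254), with the jaws straddling it and the keeper lug at (310,307). The knob is about 2 mm further toward +y than I predicted, so I'll correct for that, descend and grip.

Emit:
servo_tool(plan=[[-1,[0,0.13,1.5],0],[-1,[0,0.13,2.5],0],[-1,[0,0.13,3.1],0],[-1,[0,0.13,3.1],0],[-1,[0,0.13,3.1],0]])

```text
time_s: 3.1
tool_pos: [0.5977, 0.1735, 0.1085]
orientation: [3.141, -0.0, -3.078]
ft_force: [0.2, -0.2, -0.1]
width: 0.0852
grasp_force: 0.0
```

Emit:
servo_tool(plan=[[1,[0,0,0],0],[1,[0,0,0],0],[1,[0,0,0],0],[1,[0,0,0],0],[1,[0,0,0],0],[1,[0,0,0],0],[1,[0,0,0],0],[1,[0,0,0],0]], force=40)

```text
time_s: 3.9
tool_pos: [0.5977, 0.1738, 0.1088]
orientation: [3.141, 0.001, -3.077]
ft_force: [-1.8, 1.1, 6.0]
width: 0.0133
grasp_force: 43.4
```

Emit:
servo_tool(plan=[[1,[0,0,0],1],[1,[0,0,0],2],[1,[0,0,0],3],[1,[0,0,0],4],[1,[0,0,0],5],[1,[0,0,0],6],[1,[0,0,0],7],[1,[0,0,0],8]])

```text
time_s: 4.7
tool_pos: [0.5985, 0.1753, 0.1088]
orientation: [3.138, -0.002, 2.083]
ft_force: [1.2, 7.4, 1.8]
width: 0.0132
grasp_force: 43.0
```

Emit:
servo_tool(plan=[[1,[0,0,0],0.7],[1,[0,0,0],1.3],[1,[0,0,0],1.4],[1,[0,0,0],1.4]])

```text
time_s: 5.1
tool_pos: [0.5988, 0.1754, 0.1089]
orientation: [3.138, -0.002, 1.893]
ft_force: [2.3, 7.1, 1.7]
width: 0.0134
grasp_force: 43.2
```

```bash
python3 -c "
from h import *
o=get_obs();print(o['moment'],o['ft_force'])
e=np.array([-np.sin(.067),np.cos(.067),0])
go(o['tool_pos']+.187*e, .067+np.pi-1.3)"
```

```text
[ 1.04034492e+00 -1.42752705e-01 -6.70075540e-04] [2.34359306 7.08872341 1.7452181 ]
t 5.1 pos [0.5988 0.1754 0.1089] rpy [ 3.138e+00 -2.000e-03  1.893e+00] q6 -0.15 w 0.0134 | shift [6.03 1.57 0.02] twist -0.11
```

Emit:
servo_tool(plan=[[1,[0.6,0.16,0],0],[1,[1.5,0.39,0],0],[1,[2.4,0.63,0],0],[1,[3.3,0.86,0],0],[1,[4.2,1.1,0],0],[1,[5.1,1.33,0],0],[1,[5.8,1.51,0],0],[1,[6.08,1.58,0],0]])

```text
time_s: 5.9
tool_pos: [0.5853, 0.3606, 0.1088]
orientation: [3.141, 0.007, 1.897]
ft_force: [5.2, -27.2, 11.5]
width: 0.0131
grasp_force: 44.5
```

Emit:
servo_tool(plan=[[1,[0.05,0.01,0],0],[1,[0.05,0.01,0],0],[1,[0.05,0.01,0],0]])

```text
time_s: 6.2
tool_pos: [0.5854, 0.3603, 0.1088]
orientation: [-3.142, 0.005, 1.894]
ft_force: [2.9, -10.6, 8.0]
width: 0.013
grasp_force: 43.9
```

Emit:
servo_tool(plan=[[-1,[0,0,0],0],[-1,[0,0,0],0],[-1,[0,0,0],0],[-1,[0,0,0],0],[-1,[0,0,-1],0],[-1,[0,0,-2.5],0],[-1,[0,0,-4],0],[-1,[0,0,-4],0]])

```text
time_s: 7.0
tool_pos: [0.5882, 0.3653, 0.2361]
orientation: [3.129, -0.002, 1.894]
ft_force: [1.0, 0.7, 0.3]
width: 0.0853
grasp_force: 0.0
```

```bash
python3 -c "
from h import *
im,t=toms()
for x in t:print(x)
cv2.imwrite('pics/t2.png',im)
go([.483,-.143,.13])"
```

```text
(array([ 0.6136, -0.2465,  0.032 ]), array([334.7, 226.7]), array([ 23,  22, 392], dtype=int32))
(array([ 0.5483, -0.1026,  0.032 ]), array([267.7, 258.4]), array([ 22,  22, 396], dtype=int32))
(array([ 0.483 , -0.1433,  0.032 ]), array([287.3, 289.1]), array([ 23,  23, 402], dtype=int32))
t 7.05 pos [0.5867 0.3645 0.2327] rpy [ 3.133e+00 -1.000e-03  1.894e+00] q6 0.13 w 0.0857 | shift [-14.95  -8.67   3.33] twist 0.0
```

View pics/t2.png

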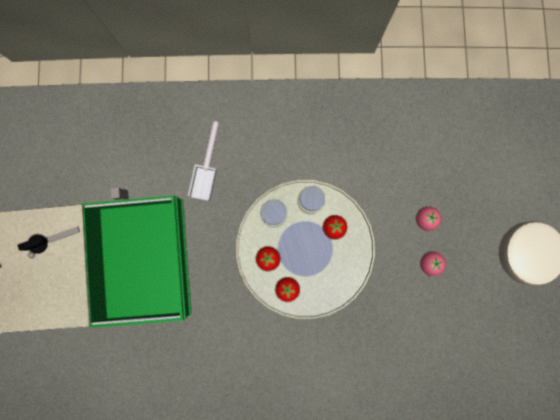

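The lid is open: its edge is at column ~88, the box is fully uncovered, and the knob is at (38,243). The tomatoes haven't moved. I'll take the nearest one, (0.483,-0.143), first, closing along y.

Emit:
servo_tool(plan=[[-1,[-14.95,-8.67,2],-8],[-1,[-14.95,-8.67,2],-8],[-1,[-14.95,-8.67,2],-8],[-1,[-14.95,-8.67,2],-8],[-1,[-14.95,-8.67,2],-8],[-1,[-14.95,-8.67,2],-8],[-1,[-14.95,-8.67,2],-8],[-1,[-14.95,-8.67,2],-8]])

```text
time_s: 7.85
tool_pos: [0.5062, -0.0135, 0.1827]
orientation: [3.141, -0.002, 3.016]
ft_force: [1.1, 0.0, -0.8]
width: 0.0856
grasp_force: 0.0
```

```bash
python3 -c "
from h import *
go([.483,-.143,.12],.067+np.pi)"
```

```text
t 7.85 pos [ 0.5062 -0.0135  0.1827] rpy [ 3.141e+00 -2.000e-03  3.016e+00] q6 -1.61 w 0.0856 | shift [ 0.22 -4.38  2.09] twist -1.38
```

Emit:
servo_tool(plan=[[-1,[0.22,-4.38,2.1],-1.4],[-1,[0.22,-4.38,2.1],-1.4],[-1,[0.22,-4.38,2.1],-1.4],[-1,[0.22,-4.38,2.1],-1.4],[-1,[0.22,-4.38,2.1],-1.4],[-1,[0.22,-4.38,2.1],-1.4]])

```text
time_s: 8.45
tool_pos: [0.4837, -0.1408, 0.1207]
orientation: [3.141, -0.001, -3.077]
ft_force: [0.2, 0.3, -0.7]
width: 0.0852
grasp_force: 0.0
```

```bash
python3 -c "
from h import *
im=read_camera('wrist');cm=camera_model('wrist')
print([(px2w('wrist',c,.034,cm).round(4),c,s) for c,s in reds(im)])
go([.483,-.143,.014])"
```

```text
[(array([ 0.4854, -0.143 ,  0.034 ]), array([279.6, 211.3]), array([  72,   72, 3331], dtype=int32)), (array([ 0.5512, -0.1022,  0.034 ]), array([325.9, 294.2]), array([  68,   68, 2964], dtype=int32))]
t 8.5 pos [ 0.484  -0.1406  0.121 ] rpy [ 3.141 -0.    -3.076] q6 -2.06 w 0.0855 | shift [ 0.04 -0.08  3.57] twist 0.0
```

Both cameras agree to within 2 mm. I'll descend and grip gently.

Emit:
servo_tool(plan=[[-1,[0,-0.08,1.2],0],[-1,[0,-0.08,2.4],0],[-1,[0,-0.08,3.2],0],[-1,[0,-0.08,3.57],0],[-1,[0,-0.08,3.57],0]])

```text
time_s: 9.0
tool_pos: [0.4836, -0.1429, 0.0131]
orientation: [3.14, -0.002, -3.075]
ft_force: [1.0, -1.2, -0.2]
width: 0.0852
grasp_force: 0.0
```

Emit:
servo_tool(plan=[[1,[0,0,0],0],[1,[0,0,0],0],[1,[0,0,0],0],[1,[0,0,0],0],[1,[0,0,0],0],[1,[0,0,0],0]], force=20)

```text
time_s: 9.6
tool_pos: [0.4852, -0.1445, 0.0154]
orientation: [-3.141, 0.003, -3.077]
ft_force: [0.7, 3.0, 4.9]
width: 0.0522
grasp_force: 20.0
```

Emit:
servo_tool(plan=[[1,[0,0,-0.3],0],[1,[0,0,-1],0],[1,[0,0,-2],0],[1,[0,0,-3],0],[1,[0,0,-4.2],0],[1,[0,0,-4.5],0],[1,[0,0,-4.5],0]])

```text
time_s: 10.3
tool_pos: [0.4853, -0.1449, 0.1511]
orientation: [-3.139, 0.004, -3.077]
ft_force: [0.6, -0.1, -1.3]
width: 0.0521
grasp_force: 21.4
```

```bash
cat >> h.py <<'E'
def box(x,y,z):
    c,s=np.cos(.067),np.sin(.067);return np.array([.548+c*x-s*y,.171+s*x+c*y,z])
E
python3 -c "
from h import *
print(get_obs()['grasp_force'])
go(box(-.065,0,.14),.067+np.pi)"
```

```text
21.423096904763952
t 10.3 pos [ 0.4853 -0.1449  0.1511] rpy [-3.139  0.004 -3.077] q6 -2.06 w 0.0521 | shift [-0.59 10.37  0.35] twist -45.02
```

Emit:
servo_tool(plan=[[1,[-0.05,0.8,0],0],[1,[-0.1,2.2,0],0],[1,[-0.2,3.6,0],0],[1,[-0.3,5.0,0.1],0],[1,[-0.4,6.4,0.1],0],[1,[-0.5,7.8,0.2],0],[1,[-0.55,9.2,0.2],0],[1,[-0.59,10.37,0.3],0]])

```text
time_s: 11.1
tool_pos: [0.4803, 0.1692, 0.1385]
orientation: [3.142, -0.002, -3.077]
ft_force: [0.3, 0.3, -1.9]
width: 0.052
grasp_force: 21.5
```

Emit:
servo_tool(plan=[[1,[0,0,0],0],[1,[0,0,0],0],[1,[0,0,0],0]])

```text
time_s: 11.4
tool_pos: [0.4809, 0.1664, 0.139]
orientation: [-3.141, -0.002, -3.078]
ft_force: [0.8, 0.1, -0.4]
width: 0.0518
grasp_force: 21.5
```

```bash
python3 -c "
from h import *
cv2.imwrite('pics/w3.png',read_camera('wrist'))
go(box(-.065,0,.0085),.067+np.pi)"
```

```text
t 11.45 pos [0.4812 0.1662 0.1393] rpy [-3.141e+00 -1.000e-03 -3.078e+00] q6 -1.44 w 0.0516 | shift [-0.07  0.01  4.36] twist -45.03
```

View pics/w3.png

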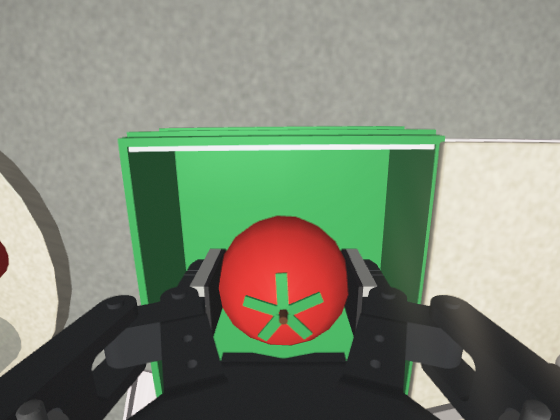

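The tomato is centred between the pads, and the box walls on either side are clear of the fingers. Lowering slowly.

Emit:
servo_tool(plan=[[1,[0,0,0.9],0],[1,[0,0,1.8],0],[1,[0,0,2.7],0],[1,[0,0,3.4],0],[1,[0,0,3.9],0],[1,[0,0,4.1],0],[1,[0,0,4.2],0],[1,[0,0,4.2],0]])

```text
time_s: 12.25
tool_pos: [0.482, 0.1669, 0.0141]
orientation: [3.142, 0.0, -3.078]
ft_force: [0.1, -0.4, -0.4]
width: 0.0521
grasp_force: 21.5
```

Emit:
servo_tool(plan=[[1,[0,0,0.03],0],[1,[0,0,0.06],0],[1,[0,0,0.09],0],[1,[0,0,0.12],0],[1,[0,0,0.12],0]])

```text
time_s: 12.75
tool_pos: [0.4817, 0.1674, 0.0103]
orientation: [3.141, 0.0, -3.077]
ft_force: [-0.2, 0.4, -1.6]
width: 0.052
grasp_force: 21.5
```

Emit:
servo_tool(plan=[[1,[0,0,0.03],0],[1,[0,0,0.05],0],[1,[0,0,0.05],0]])

```text
time_s: 13.05
tool_pos: [0.4816, 0.1673, 0.0087]
orientation: [3.142, -0.0, -3.077]
ft_force: [-0.3, -0.1, -1.3]
width: 0.0522
grasp_force: 21.5
```

Emit:
servo_tool(plan=[[0.2,[0,0,0],0],[0,[0,0,0],0],[-0.3,[0,0,0],0],[-0.5,[0,0,0],0],[-0.7,[0,0,0],0],[-0.7,[0,0,0],0]])

```text
time_s: 13.65
tool_pos: [0.4818, 0.1674, 0.0089]
orientation: [3.141, 0.0, -3.077]
ft_force: [-0.2, 0.6, 0.4]
width: 0.0726
grasp_force: 0.0
```

Emit:
servo_tool(plan=[[-0.7,[0,0,-0.3],0],[-0.7,[0,0,-0.8],0],[-0.7,[0,0,-1.8],0],[-1,[0,0,-3.2],0],[-1,[0,0,-4.5],0],[-1,[0,0,-4.5],0]])

```text
time_s: 14.25
tool_pos: [0.4855, 0.1682, 0.1494]
orientation: [3.14, 0.01, -3.077]
ft_force: [0.7, 0.1, 0.1]
width: 0.0856
grasp_force: 0.0
```

```bash
python3 -c "
from h import *
im,t=toms()
for x in t:print(x)
t=[x for x in t if abs(x[0][0]-.5483)<.04 and -.2<x[0][1]<0][0][0]
go([t[0]+.001,t[1],.12],.067+np.pi)"
```

```text
(array([ 0.6136, -0.2465,  0.032 ]), array([334.7, 226.7]), array([ 22,  22, 395], dtype=int32))
(array([ 0.5483, -0.1026,  0.032 ]), array([267.7, 258.4]), array([ 23,  22, 399], dtype=int32))
(array([0.4909, 0.1637, 0.032 ]), array([142.9, 287. ]), array([ 23,  17, 180], dtype=int32))
t 14.3 pos [0.484  0.1678 0.1471] rpy [ 3.141  0.007 -3.077] q6 -1.44 w 0.0854 | shift [-1.59 -9.14  0.9 ] twist -45.02
```

Emit:
servo_tool(plan=[[-1,[-1.59,-9.14,0.9],0],[-1,[-1.59,-9.14,0.9],0],[-1,[-1.59,-9.14,0.9],0],[-1,[-1.59,-9.14,0.9],0],[-1,[-1.59,-9.14,0.9],0],[-1,[-1.59,-9.14,0.9],0],[-1,[-1.59,-9.14,0.9],0],[-1,[-1.59,-9.14,0.9],0]])

```text
time_s: 15.1
tool_pos: [0.5458, -0.1034, 0.1156]
orientation: [3.14, -0.002, -3.079]
ft_force: [-0.3, -0.1, -0.0]
width: 0.0854
grasp_force: 0.0
```

```bash
python3 -c "
from h import *
im=read_camera('wrist');cm=camera_model('wrist')
print([(px2w('wrist',c,.034,cm).round(4),c,s) for c,s in reds(im)])
go([.5493,-.1025,.014])"
```

```text
[(array([ 0.5505, -0.1019,  0.034 ]), array([283.3, 218.6]), array([  73,   74, 3510], dtype=int32)), (array([ 0.6133, -0.2487,  0.034 ]), array([ 89.9, 283.8]), array([  74,   67, 2992], dtype=int32))]
t 15.15 pos [ 0.5456 -0.1026  0.1158] rpy [ 3.140e+00 -2.000e-03 -3.078e+00] q6 -1.95 w 0.0857 | shift [-0.13 -0.01  3.39] twist 0.0
```

Emit:
servo_tool(plan=[[-1,[-0.13,0,1.2],0],[-1,[-0.13,0,2.4],0],[-1,[-0.13,0,3.1],0],[-1,[-0.13,0,3.39],0],[-1,[-0.13,0,3.39],0]])

```text
time_s: 15.65
tool_pos: [0.5496, -0.1015, 0.014]
orientation: [3.14, -0.003, -3.076]
ft_force: [-0.8, 0.4, 0.3]
width: 0.0856
grasp_force: 0.0
```

Emit:
servo_tool(plan=[[1,[0,0,0],0],[1,[0,0,0],0],[1,[0,0,0],0],[1,[0,0,0],0],[1,[0,0,0],0],[1,[0,0,0],0]], force=20)

```text
time_s: 16.25
tool_pos: [0.5519, -0.103, 0.0166]
orientation: [-3.141, 0.002, -3.077]
ft_force: [-0.5, 2.1, 5.6]
width: 0.0525
grasp_force: 20.2
```

Emit:
servo_tool(plan=[[1,[0,0,-0.3],0],[1,[0,0,-1],0],[1,[0,0,-2],0],[1,[0,0,-3],0],[1,[0,0,-4.2],0],[1,[0,0,-4.5],0],[1,[0,0,-4.5],0]])

```text
time_s: 16.95
tool_pos: [0.5521, -0.1035, 0.1524]
orientation: [-3.14, 0.004, -3.077]
ft_force: [-0.1, -0.6, -1.9]
width: 0.0524
grasp_force: 21.4
```

```bash
python3 -c "
from h import *
print(get_obs()['grasp_force'])
go(box(0.001,0,.14),.067+np.pi)"
```

```text
21.409035036340356
t 16.95 pos [ 0.5521 -0.1035  0.1524] rpy [-3.14   0.004 -3.077] q6 -1.94 w 0.0524 | shift [-0.48  9.14  0.4 ] twist -45.02
```

Emit:
servo_tool(plan=[[1,[-0.05,0.8,0],0],[1,[-0.1,2.2,0],0],[1,[-0.2,3.6,0.1],0],[1,[-0.3,5.0,0.1],0],[1,[-0.4,6.4,0.2],0],[1,[-0.45,7.8,0.3],0],[1,[-0.48,8.8,0.4],0],[1,[-0.48,9.2,0.4],0]])

```text
time_s: 17.75
tool_pos: [0.5455, 0.1757, 0.136]
orientation: [3.141, -0.004, -3.075]
ft_force: [-0.1, 0.9, -0.9]
width: 0.0518
grasp_force: 21.5
```

Emit:
servo_tool(plan=[[1,[0,0,0],0],[1,[0,0,0],0],[1,[0,0,0],0]])

```text
time_s: 18.05
tool_pos: [0.5474, 0.1719, 0.1378]
orientation: [-3.141, -0.001, -3.079]
ft_force: [0.4, -0.6, 0.1]
width: 0.052
grasp_force: 21.5
```

```bash
python3 -c "
from h import *
go(box(0.001,0,.0096),.067+np.pi)"
```

```text
t 18.05 pos [0.5474 0.1719 0.1378] rpy [-3.141e+00 -1.000e-03 -3.079e+00] q6 -1.45 w 0.052 | shift [-0.05 -0.03  4.27] twist -45.03
```

Emit:
servo_tool(plan=[[1,[-0.05,0,0.9],0],[1,[-0.05,0,1.8],0],[1,[-0.05,0,2.7],0],[1,[-0.05,0,3.4],0],[1,[-0.05,0,3.8],0],[1,[-0.05,0,4.0],0],[1,[-0.05,0,4.1],0],[1,[-0.05,0,4.1],0]])

```text
time_s: 18.85
tool_pos: [0.5495, 0.1733, 0.0155]
orientation: [3.141, 0.001, -3.078]
ft_force: [0.2, -0.1, -0.9]
width: 0.0523
grasp_force: 21.5
```

Emit:
servo_tool(plan=[[1,[0,0,0.03],0],[1,[0,0,0.06],0],[1,[0,0,0.09],0],[1,[0,0,0.12],0],[1,[0,0,0.12],0]])

```text
time_s: 19.35
tool_pos: [0.5489, 0.1736, 0.0115]
orientation: [3.141, -0.0, -3.077]
ft_force: [-0.5, -0.5, -2.3]
width: 0.0522
grasp_force: 21.5
```

Two mm to go to the floor, then release and retreat.

Emit:
servo_tool(plan=[[1,[0,0,0.03],0],[1,[0,0,0.06],0],[1,[0,0,0.06],0]])

```text
time_s: 19.65
tool_pos: [0.5489, 0.1735, 0.0097]
orientation: [3.141, -0.0, -3.077]
ft_force: [-0.1, 0.7, -0.2]
width: 0.0517
grasp_force: 21.5
```

Emit:
servo_tool(plan=[[0.2,[0,0,0],0],[0,[0,0,0],0],[-0.3,[0,0,0],0],[-0.5,[0,0,0],0],[-0.7,[0,0,0],0],[-0.7,[0,0,0],0]])

```text
time_s: 20.25
tool_pos: [0.549, 0.1735, 0.0097]
orientation: [3.141, 0.0, -3.077]
ft_force: [0.3, -0.4, 0.9]
width: 0.073
grasp_force: 0.0
```

Emit:
servo_tool(plan=[[-0.7,[0,0,-0.3],0],[-0.7,[0,0,-0.8],0],[-0.7,[0,0,-1.8],0],[-1,[0,0,-3.2],0],[-1,[0,0,-4.5],0],[-1,[0,0,-4.5],0]])

```text
time_s: 20.85
tool_pos: [0.553, 0.1743, 0.1509]
orientation: [3.14, 0.011, -3.077]
ft_force: [1.1, -0.5, -0.0]
width: 0.0855
grasp_force: 0.0
```

```bash
python3 -c "
from h import *
im,t=toms()
for x in t:print(x)
print([px2w('top',p,.082).round(3) for p in((274,212),(312,199))])
go([.614,-.2475,.13],3.81)"
```

```text
(array([ 0.6136, -0.2465,  0.032 ]), array([334.7, 226.7]), array([ 22,  22, 392], dtype=int32))
(array([0.4952, 0.1665, 0.032 ]), array([141.6, 285. ]), array([ 25,  49, 631], dtype=int32))
[array([ 0.643, -0.118,  0.082]), array([ 0.668, -0.196,  0.082])]
t 20.9 pos [0.5514 0.174  0.1483] rpy [ 3.141  0.007 -3.077] q6 -1.45 w 0.0854 | shift [ -1.17 -14.15   0.61] twist -49.33
```

Emit:
servo_tool(plan=[[-1,[-1.2,-14.15,0.3],-4.3],[-1,[-1.2,-14.15,0.3],-4.3],[-1,[-1.2,-14.15,0.3],-4.3],[-1,[-1.2,-14.15,0.3],-4.3],[-1,[-1.2,-14.15,0.3],-4.3],[-1,[-1.2,-14.15,0.3],-4.3],[-1,[-1.2,-14.15,0.3],-4.3],[-1,[-1.2,-14.15,0.3],-4.3]])

```text
time_s: 21.7
tool_pos: [0.6051, -0.2093, 0.1351]
orientation: [3.139, -0.001, -2.477]
ft_force: [1.8, -0.0, 0.3]
width: 0.0855
grasp_force: 0.0
```

Emit:
servo_tool(plan=[[-1,[0,0,0],0],[-1,[0,0,0],0]])

```text
time_s: 21.9
tool_pos: [0.6051, -0.2085, 0.135]
orientation: [3.139, -0.001, -2.48]
ft_force: [-0.7, 0.8, 0.8]
width: 0.0856
grasp_force: 0.0
```

```bash
python3 -c "
from h import *
im=read_camera('wrist');cm=camera_model('wrist')
print([(px2w('wrist',c,.034,cm).round(4),c,s) for c,s in reds(im)])
go([.614,-.2475,.12],3.81)"
```

```text
[(array([ 0.6154, -0.2457,  0.034 ]), array([234.6, 185. ]), array([  70,   69, 3198], dtype=int32))]
t 21.95 pos [ 0.605  -0.2071  0.1352] rpy [ 3.139e+00 -1.000e-03 -2.478e+00] q6 -2.67 w 0.0852 | shift [ 0.59 -1.25  0.5 ] twist -45.03
```

Emit:
servo_tool(plan=[[-1,[0.59,-1.22,0.5],0],[-1,[0.59,-1.22,0.5],0],[-1,[0.59,-1.22,0.5],0],[-1,[0.59,-1.22,0.5],0],[-1,[0.59,-1.22,0.5],0]])

```text
time_s: 22.45
tool_pos: [0.6147, -0.2458, 0.1217]
orientation: [3.141, 0.0, -2.475]
ft_force: [-0.3, 0.4, -0.0]
width: 0.0853
grasp_force: 0.0
```

```bash
python3 -c "
from h import *
im=read_camera('wrist');cm=camera_model('wrist')
print([(px2w('wrist',c,.034,cm).round(4),c,s) for c,s in reds(im)])
cv2.imwrite('pics/w4.png',im)
go([.6145,-.2465,.015],3.81)"
```

```text
[(array([ 0.6152, -0.2469,  0.034 ]), array([282.3, 209.2]), array([  72,   72, 3416], dtype=int32))]
t 22.5 pos [ 0.6148 -0.246   0.1218] rpy [ 3.141  0.    -2.475] q6 -2.72 w 0.0855 | shift [ 0.02 -0.01  3.56] twist -45.02
```

View pics/w4.png

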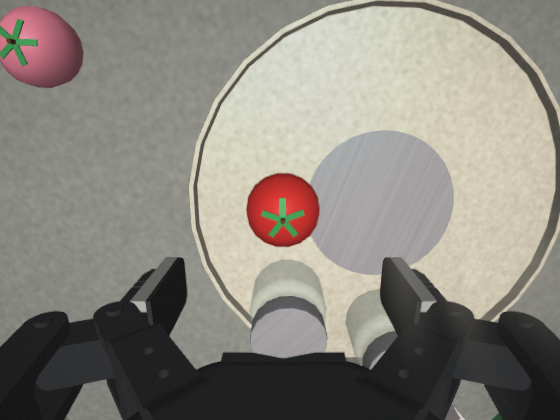

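The red tomato is at (283,210), with a jar just beyond it toward the gripper body. I'll grip slightly higher here, TCP z 0.018, to keep clearance over the jar cap.

Emit:
servo_tool(plan=[[-1,[0.02,0,1.2],0],[-1,[0.02,0,2.4],0],[-1,[0.02,0,3.1],0],[-1,[0.02,0,3.45],0],[-1,[0.02,0,3.45],0]])

```text
time_s: 23.0
tool_pos: [0.6135, -0.2469, 0.0168]
orientation: [3.139, -0.001, -2.476]
ft_force: [0.5, 0.2, 0.0]
width: 0.0857
grasp_force: 0.0
```

Emit:
servo_tool(plan=[[1,[0,0,0],0],[1,[0,0,0],0],[1,[0,0,0],0],[1,[0,0,0],0],[1,[0,0,0],0],[1,[0,0,0],0]], force=20)

```text
time_s: 23.6
tool_pos: [0.6155, -0.2482, 0.02]
orientation: [-3.139, 0.001, -2.477]
ft_force: [-0.9, 1.0, 4.7]
width: 0.0525
grasp_force: 20.3
```

Emit:
servo_tool(plan=[[1,[0,0,-0.3],0],[1,[0,0,-1],0],[1,[0,0,-2],0],[1,[0,0,-3],0],[1,[0,0,-4.2],0],[1,[0,0,-4.5],0],[1,[0,0,-4.5],0]])

```text
time_s: 24.3
tool_pos: [0.6158, -0.2486, 0.1556]
orientation: [-3.137, 0.002, -2.477]
ft_force: [0.6, 0.9, -1.8]
width: 0.0523
grasp_force: 21.3
```

```bash
python3 -c "
from h import *
print(get_obs()['grasp_force'])
go(box(0.067,0,.14),.067+np.pi)"
```

```text
21.342676039785147
t 24.3 pos [ 0.6158 -0.2486  0.1556] rpy [-3.137e+00  2.000e-03 -2.477e+00] q6 -2.72 w 0.0523 | shift [-8.69 11.15  0.49] twist -40.72
```

Emit:
servo_tool(plan=[[1,[-0.5,0.6,0],0.3],[1,[-1.2,1.5,0],0.8],[1,[-1.9,2.4,0],1.4],[1,[-2.6,3.4,0],2],[1,[-3.3,4.3,0],2.6],[1,[-4.1,5.3,0.1],3.2],[1,[-4.9,6.3,0.2],3.8],[1,[-5.7,7.3,0.2],4.28]])

```text
time_s: 25.1
tool_pos: [0.6119, 0.0316, 0.1446]
orientation: [3.141, -0.004, -3.078]
ft_force: [0.7, -0.3, -0.8]
width: 0.0523
grasp_force: 21.4
```

```bash
python3 -c "
from h import *
go(box(0.067,0,.14),.067+np.pi)"
```

```text
t 25.1 pos [0.6119 0.0316 0.1446] rpy [ 3.141 -0.004 -3.078] q6 -1.7 w 0.0523 | shift [-0.4   4.78  0.15] twist -45.02
```

Emit:
servo_tool(plan=[[1,[-0.1,1.2,0],0],[1,[-0.2,2.2,0],0],[1,[-0.3,3.2,0],0],[1,[-0.4,4.1,0],0],[1,[-0.4,4.6,0.1],0],[1,[-0.4,4.8,0.1],0],[1,[-0.4,4.8,0.1],0],[1,[-0.4,4.8,0.1],0]])

```text
time_s: 25.9
tool_pos: [0.616, 0.1734, 0.1436]
orientation: [-3.141, -0.001, -3.075]
ft_force: [1.3, -0.6, -0.7]
width: 0.0521
grasp_force: 21.4
```

```bash
python3 -c "
from h import *
go(box(0.067,0,.013),.067+np.pi)
cv2.imwrite('pics/w5.png',read_camera('wrist'))"
```

```text
t 25.9 pos [0.616  0.1734 0.1436] rpy [-3.141e+00 -1.000e-03 -3.075e+00] q6 -1.47 w 0.0521 | shift [0.03 0.07 4.35] twist -45.0
```

View pics/w5.png

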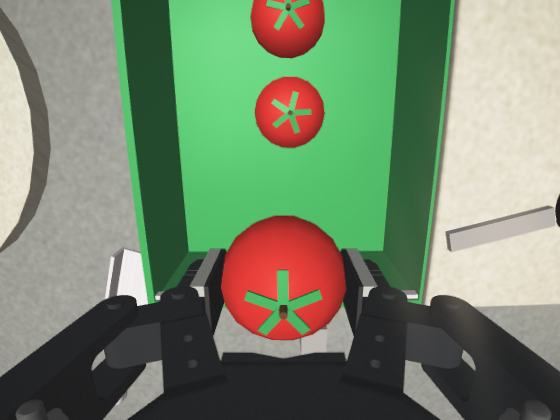

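The two placed tomatoes stand upright in a row at (288,12) and (290,112). The third is held clear of them, so I'll lower it.

Emit:
servo_tool(plan=[[1,[0.02,0.05,0.9],0],[1,[0.02,0.05,1.8],0],[1,[0.02,0.05,2.7],0],[1,[0.02,0.05,3.4],0],[1,[0.02,0.05,3.8],0],[1,[0.02,0.05,4.05],0],[1,[0.02,0.05,4.15],0],[1,[0.02,0.05,4.15],0]])

```text
time_s: 26.75
tool_pos: [0.616, 0.1758, 0.0199]
orientation: [3.141, 0.001, -3.075]
ft_force: [0.4, 0.7, -1.1]
width: 0.0524
grasp_force: 21.4
```

Emit:
servo_tool(plan=[[1,[0,0,0.03],0],[1,[0,0,0.06],0],[1,[0,0,0.09],0],[1,[0,0,0.12],0],[1,[0,0,0.12],0]])

```text
time_s: 27.25
tool_pos: [0.6154, 0.176, 0.0159]
orientation: [3.141, -0.0, -3.074]
ft_force: [-0.6, -0.6, -1.0]
width: 0.0521
grasp_force: 21.4
```

Target TCP z is about 0.013, so 2.7 mm more.

Emit:
servo_tool(plan=[[1,[0,0,0.03],0],[1,[0,0,0.06],0],[1,[0,0,0.09],0],[1,[0,0,0.09],0]])

```text
time_s: 27.65
tool_pos: [0.6154, 0.176, 0.0131]
orientation: [3.141, -0.0, -3.074]
ft_force: [-0.7, 0.5, -1.1]
width: 0.052
grasp_force: 21.4
```

Emit:
servo_tool(plan=[[0.2,[0,0,0],0],[0,[0,0,0],0],[-0.3,[0,0,0],0],[-0.5,[0,0,0],0],[-0.7,[0,0,0],0],[-0.7,[0,0,0],0]])

```text
time_s: 28.25
tool_pos: [0.6156, 0.176, 0.0133]
orientation: [3.141, 0.0, -3.074]
ft_force: [-0.8, -0.0, -0.5]
width: 0.0724
grasp_force: 0.0
```

Emit:
servo_tool(plan=[[-0.7,[0,0,-0.3],0],[-0.7,[0,0,-0.8],0],[-0.7,[0,0,-1.8],0],[-1,[0,0,-3.2],0],[-1,[0,0,-4.8],0],[-1,[0,0,-5.5],0],[-1,[0,0,-6],0],[-1,[0,0,-6],0]])

```text
time_s: 29.05
tool_pos: [0.6175, 0.1764, 0.1977]
orientation: [3.141, 0.007, -3.074]
ft_force: [1.0, -0.5, -0.1]
width: 0.0854
grasp_force: 0.0
```

```bash
python3 -c "
from h import *
go([.5855,.3605,.2],1.894)"
```

```text
t 29.05 pos [0.6175 0.1764 0.1977] rpy [ 3.141  0.007 -3.074] q6 -1.47 w 0.0854 | shift [ 0.65  6.2  -0.08] twist -35.58
```

Emit:
servo_tool(plan=[[-1,[0.65,6.2,0],1],[-1,[0.65,6.2,0],2],[-1,[0.65,6.2,0],3],[-1,[0.65,6.2,0],4],[-1,[0.65,6.2,0],5],[-1,[0.65,6.2,0],6],[-1,[0.65,6.2,0],7],[-1,[0.65,6.2,0],8]])

```text
time_s: 29.85
tool_pos: [0.5828, 0.3602, 0.1924]
orientation: [-3.14, -0.0, 2.086]
ft_force: [0.1, -0.5, 0.1]
width: 0.0856
grasp_force: 0.0
```

Emit:
servo_tool(plan=[[-1,[0,0,0],1],[-1,[0,0,0],1.42],[-1,[0,0,0],1.42],[-1,[0,0,0],1.42]])

```text
time_s: 30.25
tool_pos: [0.5832, 0.3601, 0.1928]
orientation: [-3.141, 0.0, 1.895]
ft_force: [-0.1, -0.3, -0.4]
width: 0.085
grasp_force: 0.0
```

```bash
python3 -c "
from h import *
im,t=toms()
for x in t:print(x)
b=cv2.resize(im[180:340,0:195],None,fx=3.6,fy=3.6,interpolation=cv2.INTER_CUBIC)
cv2.imwrite('pics/c6.png',b)
go([.5855,.3605,.1085],1.894)"
```

```text
(array([0.6139, 0.1754, 0.032 ]), array([137.8, 229.3]), array([ 24,  23, 425], dtype=int32))
(array([0.512 , 0.1696, 0.032 ]), array([140.2, 277.1]), array([ 27,  53, 898], dtype=int32))
t 30.3 pos [0.5833 0.3601 0.1929] rpy [-3.141 -0.     1.895] q6 0.13 w 0.0852 | shift [-0.01  0.08  2.81] twist 0.01
```

View pics/c6.png

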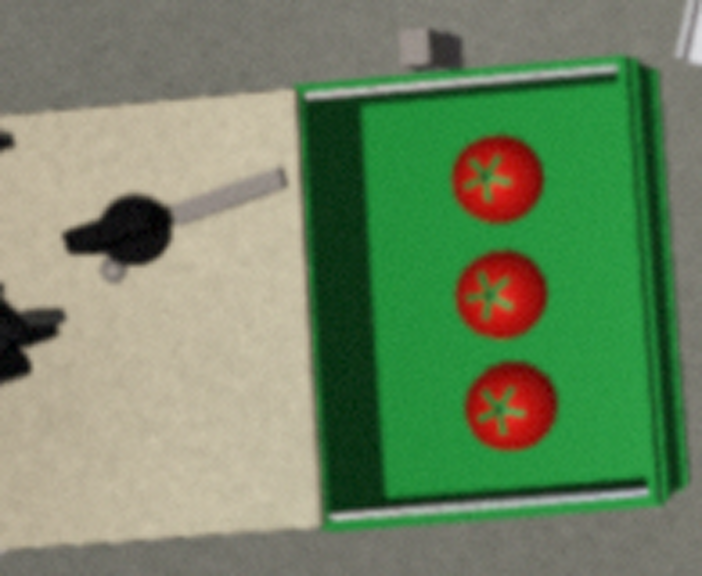

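All three tomatoes stand in the box and no red remains on the tray. The knob is where I left it, so I'll grip it and slide the lid shut.

Emit:
servo_tool(plan=[[-1,[0,0.06,1.2],0],[-1,[0,0.06,2.2],0],[-1,[0,0.06,2.8],0],[-1,[0,0.06,2.8],0],[-1,[0,0.06,2.8],0]])

```text
time_s: 30.8
tool_pos: [0.5853, 0.3608, 0.1094]
orientation: [-3.141, -0.0, 1.894]
ft_force: [-0.0, 0.6, 1.4]
width: 0.0854
grasp_force: 0.0
```

Emit:
servo_tool(plan=[[1,[0,0,0],0],[1,[0,0,0],0],[1,[0,0,0],0],[1,[0,0,0],0],[1,[0,0,0],0],[1,[0,0,0],0],[1,[0,0,0],0],[1,[0,0,0],0]], force=40)

```text
time_s: 31.6
tool_pos: [0.5852, 0.3609, 0.1098]
orientation: [3.141, -0.0, 1.894]
ft_force: [-1.9, -0.2, 5.0]
width: 0.0128
grasp_force: 43.0
```

```bash
python3 -c "
from h import *
e=np.array([-np.sin(.067),np.cos(.067),0])
go(get_obs()['tool_pos']-.1855*e,1.894)"
```

```text
t 31.6 pos [0.5852 0.3609 0.1098] rpy [ 3.141 -0.     1.894] q6 0.13 w 0.0128 | shift [-5.98 -1.56 -0.  ] twist -0.0
```

Emit:
servo_tool(plan=[[1,[-0.6,-0.16,0],0],[1,[-1.5,-0.39,0],0],[1,[-2.4,-0.63,0],0],[1,[-3.3,-0.86,0],0],[1,[-4.2,-1.1,0],0],[1,[-5.1,-1.33,0],0],[1,[-5.7,-1.49,0],0],[1,[-5.98,-1.56,0],0]])

```text
time_s: 32.4
tool_pos: [0.5986, 0.1759, 0.1098]
orientation: [3.139, -0.003, 1.891]
ft_force: [-1.9, 27.2, 3.1]
width: 0.0133
grasp_force: 42.8
```

Emit:
servo_tool(plan=[[1,[-0.05,-0.01,0],0],[1,[-0.05,-0.01,0],0],[1,[-0.05,-0.01,0],0]])

```text
time_s: 32.7
tool_pos: [0.5986, 0.1762, 0.1097]
orientation: [3.139, -0.002, 1.893]
ft_force: [0.1, 5.4, 4.8]
width: 0.0134
grasp_force: 43.1
```

The lid is against its shut stop. Turning the knob back.

Emit:
servo_tool(plan=[[1,[0,0,0],-1],[1,[0,0,0],-2],[1,[0,0,0],-3],[1,[0,0,0],-4],[1,[0,0,0],-5],[1,[0,0,0],-6],[1,[0,0,0],-7],[1,[0,0,0],-8]])

```text
time_s: 33.5
tool_pos: [0.5969, 0.1744, 0.1097]
orientation: [-3.141, -0.002, 3.017]
ft_force: [-2.9, -1.9, 10.6]
width: 0.0131
grasp_force: 44.6
```

Emit:
servo_tool(plan=[[1,[0,0,0],-0.7],[1,[0,0,0],-1.3],[1,[0,0,0],-1.45],[1,[0,0,0],-1.45]])

```text
time_s: 33.9
tool_pos: [0.5969, 0.1743, 0.1097]
orientation: [-3.141, -0.002, -3.069]
ft_force: [-4.3, -2.3, 10.2]
width: 0.013
grasp_force: 44.5
```

Emit:
servo_tool(plan=[[-1,[0,0,0],0],[-1,[0,0,0],0],[-1,[0,0,0],0],[-1,[0,0,0],0],[-1,[0,0,-1],0],[-1,[0,0,-2.5],0],[-1,[0,0,-4],0],[-1,[0,0,-4],0]])

```text
time_s: 34.7
tool_pos: [0.6024, 0.1752, 0.2362]
orientation: [3.14, 0.012, -3.07]
ft_force: [1.8, -0.5, 0.3]
width: 0.0858
grasp_force: 0.0
```

```bash
python3 -c "
from h import *
im=read_camera('top')
a=cv2.resize(im[180:340,75:195],None,fx=3.6,fy=3.6,interpolation=cv2.INTER_CUBIC)
w=cv2.resize(read_camera('wrist'),(360,270))
cv2.imwrite('pics/c7.png',np.hstack([a,np.pad(w,((0,a.shape[0]-270),(0,0),(0,0)))]))
go([.5,.0,.25])"
```

```text
t 34.8 pos [0.5988 0.1745 0.2305] rpy [ 3.141e+00  3.000e-03 -3.070e+00] q6 -1.47 w 0.0852 | shift [ 3.7  -5.57 -0.66] twist 0.0
```

View pics/c7.png

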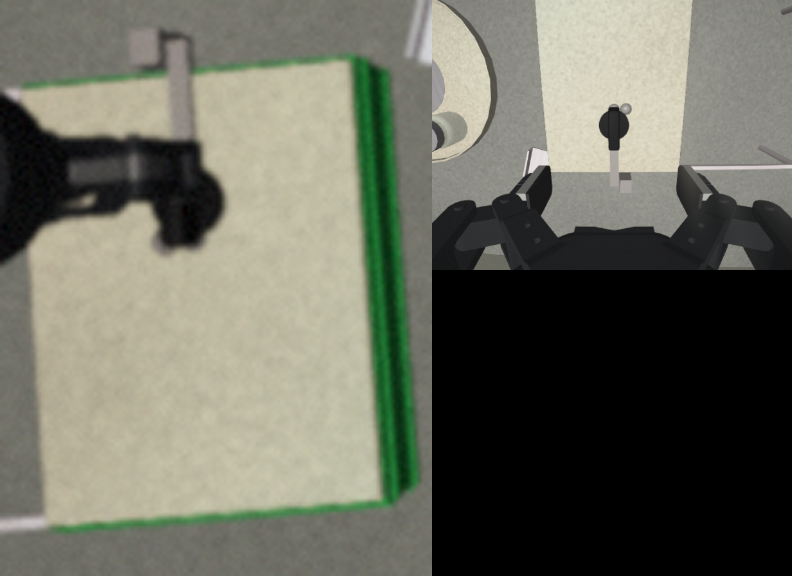

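The lid edges and the tongue at (177,40), beside the lug, match the first picture. The lid is shut and locked, and the gripper is clear. Handing in.

```bash
python3 -c "
from rig import *
print(finish_job())"
```

```text
the job is handed in; nothing more can be done
None
```

All three red tomatoes are in the box with the lid slid shut and the knob turned back to locked. The jars, the scoop and the pink look-alikes were left alone, and the job was handed in at about 35 s (no verdict was returned).

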